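Aim the treat chute at the bowl and hold the portion dial at its third click

TASK

Set the treat dispenser's chute: swivel it so that it points at the middle of the bowl and tip it down to 30 degrees below level. Then turn the spring-return portion dial clockwise, past its first two clicks to the third (not on to the fourth), and keep holding it there against its spring: finish while still holding the dial with the fingers. Do not shift the bowl, the brush, the tag clip or the canister.

Things in the scene. Friction and masses are not known exactly. Their poses are not given: they have to be found in the camera images.
- dispenser: Treat dispenser fixed to the counter: grey housing 140 (x) x 335 (y) x 100 mm high. Origin on the counter under the dial's axis; in its frame (z up) the housing spans y = -130 to +205, x = -70 to +70 mm. Clear hopper (100 mm across, top at 214 mm) at y = +155 mm, chute turret at y = -100 mm. Five black ribs round the dial mark rest and clicks 1 to 4, each rib longer than the last.
- pivot (a point): Point where the chute's vertical swivel axis and level tilt axis cross, 155 mm above the counter, at (0, -100) mm in the dispenser's frame. Axes as the dispenser's.
- swivel (a joint): Swivel of the chute about the vertical through pivot, rad, -1.0 to 1.0; 0 when the chute points along the dispenser's -y, growing counterclockwise seen from above (towards the dispenser's +x). Stays where it is left; friction 0.15 N m.
- chute (a joint): Tilt of the chute about the level axis through pivot, rad, -0.35 to 0.95; 0 when level, growing as the mouth goes down (0.52 = 30 degrees down). Stays where it is left; friction 0.25 N m.
- tab (a point): Grip point in the upright black tab on the chute's roof, at (95, 0, 39) mm from pivot in the chute's frame, whose axes this point has (x along the chute to its mouth, y sideways, z up from the roof). The tab is 34 mm long (x), 12 mm thick (y), z = 12 to 52 mm: pinch it from above across the 12 mm. The chute is a grey tube 50 mm wide, 24 mm high, its roof ending 130 mm from pivot.
- mouth (a point): Upper side of the lip at the chute's open end, 150 mm along the chute from pivot and 9 mm below its centre line; same axes as tab.
- dial (a joint): Turn of the portion dial, rad, 0 to 1.7, clockwise seen from above; rest is 0. Clicks every 0.4 rad: first 0.4, second 0.8, third 1.2, fourth 1.6. A spring drives it back to 0 from everywhere (0.04 N m at rest, 0.11 N m at the third click; the clicks add or take off 0.03 N m), so it stays at no click by itself.
- dial_grip (a point): Grip point in the dial's bar, on the vertical dial axis, 146 mm above the counter, 11 mm below its top; x along the bar to its white-marked pointer end (at rest 0.97 rad clockwise from the dispenser's x axis), z up. The black bar is 56 mm long, 14 mm thick, its top at 157 mm, on a disc 62 mm across with its top at 122 mm: pinch it from above across the 14 mm.
- bowl: Loose turquoise stoneware bowl, rim radius 70 mm, 50 mm high, 0.3 to 0.6 kg, off the dispenser's -y end. Origin in the middle of its underside. At 30 degrees of tilt the chute's lip passes above its rim.
- brush: Bystander: rubber slicker brush lying on the counter, 75 mm wide, 200 mm long along its y, 25 mm high.
- tag_clip: Bystander: small steel tag clip lying on the counter, 46 x 84 mm, 9 mm thick.
- canister: Bystander: closed tin canister, 94 mm across, 118 mm high; origin in the middle of its underside.
Not all that is in view belongs to the job. Several things look just like the bowl: the one meant starts nearest to the robot's base.

How it is judged:
By the outcome, as a careful person would: the job done as asked, in the order asked, and still so for the second after the job is handed in, while the arm keeps its last pose, push and grip.
It also fails if it takes over 43 s, if anything falls off the work surface, if the arm or the gripper's body presses on something with over 40 N, if the wrist force passes 120 N, or if a joint passes its speed limit or range.

ROBOT

A 6-joint arm with a two-finger parallel gripper is mounted at the origin on the work surface. World frame = base frame: x ahead of the robot, y to its left, z up, the work surface at z = 0. Lengths are in m, angles in rad, forces in N, time in s.
With the tool pointing down it reaches from about 0.35 to 0.775 m from the base axis. Payload 7.3 kg.
Tool frame: the origin (TCP) lies on the centre line of the jaws, within the pads' length; the fingertips stand 19 mm ahead of it and the grasp point (between the pads) is the TCP; z points along the fingers, y is the line along which they close (so a half turn about z gives the same grasp; the last joint's range is limited). The gripper opens to 92 mm and grips with 3 to 60 N. Pads are 19 mm wide; open, the fingers measure 130 mm over their backs; the gripper's body (75 mm by 190 mm) begins 47 mm behind the grasp point.
Start: joints at [1.119, 0.342, 1.524, -0, 1.275, -0.146], TCP at [0.158, 0.501, 0.246] pointing down, gripper open.
Joint ranges: [-2.53, 2.53], [-0.77, 2.02], [0.04, 2.7], [-1, 4.14], [0.28, 2.66], [-3.11, 3.11]. Speed limits (rad/s): [2.57, 2.57, 3.14, 3.14, 3.14, 3.14].

INTERFACE

Orientations are given as a unit quaternion [x, y, z, w].
In Python, from rig import manip gives the robot as it stands.
- The arm moves only by the shell command python3 -m inch 'ROWS' [FORCE]. ROWS is a JSON object of lists of equal length, an entry for each row: "linear": the shift along the tool's x, y, z in units of 40 mm (1.0 is 40 mm), a list of three; "dr": the turn, a rotation vector about the tool's x, y, z in units of 6 degrees (1.0 is 6 degrees), a list of three; "claw": the closure in counts, from 0 (fully open) to 255 (shut). A call has exactly 5 rows; each row shifts and turns the commanded pose from where the row before left it, along the tool's axes as they then stand; what a row does not reach is not made up. A row lasts 1/8 s, in which the tool goes at most 62.5 mm and 10.7 degrees, less where a joint would pass 70% of its speed; a pose out of reach is approached as far as the arm can. A call is refused whole if a number of a shift passes 1 or a number of a turn 1, either way. A call with a gripper value outside its range is refused whole. The fingers move at their own pace and stop on an object; FORCE is the grip in N (left out, the last holds). Time passes only in rows, so rows that do not move let the fingers close, or fill a call up. It gives the time, the measured TCP pose, the force, the opening and the grip force at its end, in the units of the state.
- manip.get_obs(): the state, without advancing time (a new reading comes with each control period).
- manip.camera(name): name is "side" or "top" or "wrist"; returns a dict with "image" (480x640x3 uint8, blue, green, red), "fov_y" (degrees; the focal length in pixels is half the picture's height over the tangent of half this angle, whatever the lens; pixels are square), "cx", "cy" (the principal point, pixels), "origin" and "attitude" of the camera in the world. Camera axes: x right, y down, z forward; pixel columns grow to the right and rows downward; lengths in m; the calibration is good to about 2 mm. A picture is of the moment at which its call begins. There is no depth.
- manip.sign_off(): hands the job in; it is judged then, once.
Trained networks look in a picture, given as the dict that the camera call returned (one of the last four; its "shot" number tells which), for a name from the list of things; names that differ only in an ending like _2 or _b are one class to them, and where a whole thing is asked for, a point or a joint stands for the part that bears it (a point fixed in the world has none). Each returns a list of dicts, best first, with "p" (0 to 1); they miss things now and then, are a little off and sometimes report something else, mostly with a low value. They report only what shows in the picture. A call takes as long as a camera call. They do not tell look-alikes from the thing itself.
- manip.boxes_of(target, picture): "point" ([x, y, z] in m, in world coordinates, good to about 4 mm: the middle of the surface that is visible of it).
- manip.place_of(target, picture): "point" ([x, y, z] in m, in world coordinates, good to about 4 mm: a listed point, or the origin of a listed thing).
The state is a dict: "clock": time; "joint_pos": joint angles; "joint_velocities": joint speeds; "joint_efforts": joint torques, N m; "ee_pos": TCP position; "eef_rot": TCP orientation; "ft_force": force on the tool from outside, world axes, zero at the start; "moment": the same for the moment, N m; "finger_gap": finger opening in m; "finger_force": force on a finger pad.
Only numpy, scipy, OpenCV 4.12 (cv2) and the standard library are available. Lean on these libraries where they do the work, as an engineer would, in place of code of your own. Each camera call takes 0.05 s, during which the arm holds its last target. There are 200 camera calls.

## Working session

There is one attempt and no reset: what is moved stays moved. The work goes in short steps, Python scripts to look and compute and a shell command to move; the robot and the scene stay as the last step left them, time stands still between calls to the robot, and variables do not carry over. Pictures are saved under pics/ and viewed, at most 10 in all, crops included, and the job is handed in when it is done.

```bash
ls; mkdir -p pics
cat > h.py <<'E'
import numpy as np, cv2
from scipy.spatial.transform import Rotation as R
from rig import manip
def proj(c,p):
    f=240/np.tan(np.radians(c['fov_y'])/2); A=np.array(c['attitude'])
    M=R.from_quat(A).as_matrix() if A.size==4 else A.reshape(3,3)
    q=M.T@(np.array(p)-c['origin']); return np.round([c['cx']+f*q[0]/q[2],c['cy']+f*q[1]/q[2]],1)
def ray(c,u,v,z):
    f=240/np.tan(np.radians(c['fov_y'])/2); A=np.array(c['attitude'])
    M=R.from_quat(A).as_matrix() if A.size==4 else A.reshape(3,3)
    d=M@np.array([(u-c['cx'])/f,(v-c['cy'])/f,1]); o=np.array(c['origin']); return o+d*(z-o[2])/d[2]
E
python3 - <<'E'
from h import *
o=manip.get_obs(); print(o)
for n in ['top','side']:
    c=manip.camera(n); cv2.imwrite(f'pics/{n}1.png',c['image']); print(n,c['fov_y'],c['origin'],c['attitude'],c['cx'],c['cy'])
    for t in ['dispenser','pivot','tab','mouth','dial_grip','bowl','brush','tag_clip','canister']:
        for d in manip.place_of(t,c)[:4]: print(t,np.round(d['point'],3),round(d['p'],2),proj(c,d['point']),[k for k in d if k not in('point','p')])
E
```

```text
pics
{'clock': 0.0, 'joint_pos': array([ 1.11899216e+00,  3.42718529e-01,  1.52504944e+00, -2.38751685e-06,
        1.27538000e+00, -1.46008099e-01]), 'joint_velocities': array([-0.00044879, -0.00025219,  0.00068314, -0.00106656, -0.00136143,
        0.00136722]), 'joint_efforts': array([-5.51544508e-04, -4.31241131e+01, -2.44224590e+01,  7.17566279e-02,
        5.58353914e-02, -1.20331633e-04]), 'ee_pos': array([0.15786489, 0.50029659, 0.2450358 ]), 'eef_rot': array([ 1.52302601e-01,  9.88333604e-01, -7.43508595e-04, -2.27908585e-04]), 'ft_force': array([-0.94486851,  0.4112683 , -0.5460634 ]), 'moment': array([ 0.00290227,  0.02407321, -0.00329678]), 'finger_force': 0.0, 'finger_gap': 0.09202350604695177}
top 47.44319608136668 [ 0.51639731 -0.08867244  1.19731424] [-0.70350285  0.70824599 -0.03330703  0.04860039] 321.86558791110167 242.2031071194612
dispenser [ 0.602  0.163 -0.002] 0.92 [219.7 267.2] []
pivot [0.582 0.064 0.155] 0.85 [253.8 271.7] []
tab [ 0.628 -0.018  0.207] 0.61 [294.6 244.5] []
mouth [ 0.65  -0.074  0.173] 0.72 [325.7 234.8] []
dial_grip [0.602 0.161 0.147] 0.9
[... 535 characters left out ...]
[0.6   0.157 0.002] 0.6 [306.5 237.8] []
pivot [0.588 0.06  0.155] 0.97 [301.8 200.4] []
tab [ 0.626 -0.019  0.212] 0.71 [322.4 192.4] []
mouth [ 0.656 -0.071  0.169] 0.61 [339.7 226.9] []
mouth [ 0.741  0.152 -0.002] 0.55 [364.3 239.6] []
dial_grip [0.603 0.158 0.148] 0.61 [308.3 182.9] []
bowl [ 0.835 -0.065  0.   ] 0.95 [423.5 295.5] []
bowl [ 0.768 -0.29   0.001] 0.9 [415.8 385.6] []
bowl [ 0.489 -0.066 -0.   ] 0.89 [253.3 298. ] []
bowl [ 0.682 -0.148 -0.001] 0.76 [353.4 325.8] []
brush [0.742 0.153 0.002] 0.87 [364.8 237.9] []
tag_clip [ 0.434 -0.358  0.   ] 0.67 [199.4 427.9] []
canister [ 0.625 -0.414 -0.002] 0.62 [331.8 462.6] []
canister [ 0.49  -0.069  0.   ] 0.22 [253.7 299. ] []
```

Run:
```python
import cv2
i=cv2.imread('pics/top1.png')[130:430,150:500]; cv2.imwrite('pics/top1c.png',cv2.resize(i,None,fx=2,fy=2,interpolation=cv2.INTER_CUBIC))
```

```text
(no output)
```

View pics/top1c.png

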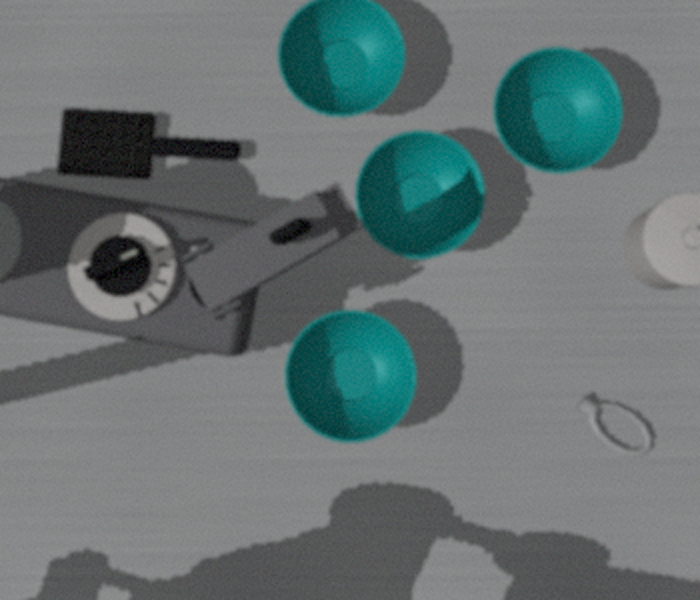

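View pics/side1.png

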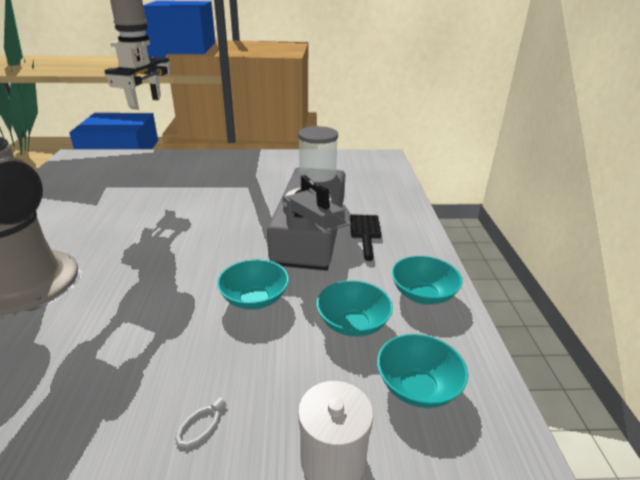

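The candidates for the bowl are at top-camera pixels (325,317), (357,232), (425,189) and (322,164), about 0.495, 0.70, 0.83 and 0.84 m from the base. The one meant is (325,317), because it is nearest the base, and the enlarged crop confirms it at crop (351,376). The crop also shows the chute pointing right and up towards the wrong bowl, with its tab at crop (291,231). The dial's white pointer is towards crop (128,255).

```bash
cat >> h.py <<'E'
PIV=np.array([.5845,.062,.155]); BOWL=np.array([.4905,-.0675]); DIAL=np.array([.602,.160,.146]); PSI=-.18
def ori(th,t):
    c=np.array([np.sin(th),-np.cos(th),0]); z=np.array([0,0,1.])
    cx=c*np.cos(t)-z*np.sin(t); cz=c*np.sin(t)+z*np.cos(t); cy=np.cross(cz,cx)
    return R.from_matrix(np.array([-cx,cy,-cz]).T)
def tabp(th,t,piv=None,l=(.095,0,.039)):
    M=ori(th,t).as_matrix(); return (PIV if piv is None else piv)+M@np.array([-l[0],l[1],-l[2]])
def rows(poses):
    # poses: list of (p,R), first is start; prints rows in units
    L=[];D=[]
    for (p,r),(q,s) in zip(poses,poses[1:]):
        L.append(np.round(r.inv().apply(q-p)/.04,2).tolist()); D.append(np.round((r.inv()*s).as_rotvec(degrees=True)/6,2).tolist())
    for i in range(0,len(L),5): print('"linear":',L[i:i+5],'"dr":',D[i:i+5])
def here():
    o=manip.get_obs(); return o['ee_pos'],R.from_quat(o['eef_rot'])
def line(p,r,n):
    p0,r0=here(); v=(r0.inv()*r).as_rotvec()
    return [(p0+(p-p0)*k/n,r0*R.from_rotvec(v*k/n)) for k in range(n+1)]
E
python3 - <<'E'
from h import *
th,t=.47,-.167
print(tabp(th,t)); rows(line(tabp(th,t)+[0,0,.085],ori(th,t),20))
E
```

```text
[ 0.62398968 -0.01574081  0.20924879]
"linear": [[-0.75, -0.44, -0.06], [-0.77, -0.41, -0.05], [-0.78, -0.38, -0.05], [-0.8, -0.35, -0.04], [-0.81, -0.32, -0.03]] "dr": [[0.03, -0.08, 0.38], [0.03, -0.08, 0.38], [0.03, -0.08, 0.38], [0.03, -0.08, 0.38], [0.03, -0.08, 0.38]]
"linear": [[-0.82, -0.28, -0.02], [-0.83, -0.25, -0.02], [-0.84, -0.22, -0.01], [-0.85, -0.18, -0.0], [-0.86, -0.15, 0.01]] "dr": [[0.03, -0.08, 0.38], [0.03, -0.08, 0.38], [0.03, -0.08, 0.38], [0.03, -0.08, 0.38], [0.03, -0.08, 0.38]]
"linear": [[-0.86, -0.12, 0.01], [-0.87, -0.08, 0.02], [-0.87, -0.05, 0.03], [-0.87, -0.01, 0.03], [-0.87, 0.02, 0.04]] "dr": [[0.03, -0.08, 0.38], [0.03, -0.08, 0.38], [0.03, -0.08, 0.38], [0.03, -0.08, 0.38], [0.03, -0.08, 0.38]]
"linear": [[-0.87, 0.06, 0.05], [-0.87, 0.09, 0.05], [-0.86, 0.13, 0.06], [-0.85, 0.16, 0.07], [-0.85, 0.19, 0.07]] "dr": [[0.03, -0.08, 0.38], [0.03, -0.08, 0.38], [0.03, -0.08, 0.38], [0.03, -0.08, 0.38], [0.03, -0.08, 0.38]]
```

```bash
python3 -m inch '{"linear":[[-0.75,-0.44,-0.06],[-0.77,-0.41,-0.05],[-0.78,-0.38,-0.05],[-0.8,-0.35,-0.04],[-0.81,-0.32,-0.03]],"dr":[[0.03,-0.08,0.38],[0.03,-0.08,0.38],[0.03,-0.08,0.38],[0.03,-0.08,0.38],[0.03,-0.08,0.38]],"claw":[100,100,100,100,100]}' 30
python3 -m inch '{"linear":[[-0.82,-0.28,-0.02],[-0.83,-0.25,-0.02],[-0.84,-0.22,-0.01],[-0.85,-0.18,0],[-0.86,-0.15,0.01]],"dr":[[0.03,-0.08,0.38],[0.03,-0.08,0.38],[0.03,-0.08,0.38],[0.03,-0.08,0.38],[0.03,-0.08,0.38]],"claw":[100,100,100,100,100]}'
python3 -m inch '{"linear":[[-0.86,-0.12,0.01],[-0.87,-0.08,0.02],[-0.87,-0.05,0.03],[-0.87,-0.01,0.03],[-0.87,0.02,0.04]],"dr":[[0.03,-0.08,0.38],[0.03,-0.08,0.38],[0.03,-0.08,0.38],[0.03,-0.08,0.38],[0.03,-0.08,0.38]],"claw":[100,100,100,100,100]}'
python3 -m inch '{"linear":[[-0.87,0.06,0.05],[-0.87,0.09,0.05],[-0.86,0.13,0.06],[-0.85,0.16,0.07],[-0.85,0.19,0.07]],"dr":[[0.03,-0.08,0.38],[0.03,-0.08,0.38],[0.03,-0.08,0.38],[0.03,-0.08,0.38],[0.03,-0.08,0.38]],"claw":[100,100,100,100,100]}'
python3 - <<'E'
from h import *
print(manip.get_obs()['joint_pos'])
for n in ['wrist','wrist','side']:
    c=manip.camera(n); 
    for t in ['tab','pivot','mouth','dial_grip','bowl']:
        for d in manip.place_of(t,c)[:2]: print(n,t,np.round(d['point'],4),round(d['p'],2),proj(c,d['point']))
    if n=='wrist': cv2.imwrite('pics/w1.png',c['image'])
E
```

```text
clock: 1.62
ee_pos: [0.2751, 0.3705, 0.2582]
eef_rot: [0.25, 0.968, -0.011, 0.02]
ft_force: [-0.2, 0.1, 0.3]
finger_gap: 0.0563
finger_force: 0.0
clock: 2.25
ee_pos: [0.3913, 0.2419, 0.2707]
eef_rot: [0.345, 0.938, -0.022, 0.039]
ft_force: [1.2, -0.6, -0.6]
finger_gap: 0.0556
finger_force: 0.0
clock: 2.88
ee_pos: [0.5074, 0.1126, 0.2838]
eef_rot: [0.436, 0.897, -0.032, 0.058]
ft_force: [0.4, 0.1, 0.1]
finger_gap: 0.0559
finger_force: 0.0
clock: 3.5
ee_pos: [0.6237, -0.0167, 0.2973]
eef_rot: [0.523, 0.848, -0.043, 0.076]
ft_force: [-0.1, 0.3, -0.2]
finger_gap: 0.0565
finger_force: 0.0
[-0.08001433  0.4534314   1.22249507 -0.14789083  1.37067204 -0.52318144]
wrist tab [ 0.6274 -0.0156  0.2072] 0.84 [320.3 236.7]
wrist tab [0.5825 0.0571 0.157 ] 0.4 [308.1  81.5]
wrist pivot [0.5866 0.0604 0.1585] 0.65 [316.2  79.8]
wrist pivot [ 0.6257 -0.0127  0.2064] 0.64 [319.9 231.3]
wrist mouth [ 0.6573 -0.0661  0.1713] 0.73 [324.2 283.6]
wrist bowl [ 0.8326 -0.0582  0.0021] 0.85 [447.4 256.4]
wrist bowl [ 4.877e-01 -7.060e-02 -4.000e-04] 0.69 [179.3 140.4]
wrist tab [ 0.6278 -0.018   0.2067] 0.9 [319.7 242.6]
wrist pivot [0.5849 0.0606 0.1571] 0.63 [314.9  81.5]
wrist mouth [ 0.6561 -0.0701  0.1715] 0.82 [320.8 289.3]
wrist bowl [ 0.832  -0.0563  0.0063] 0.94 [448.9 258.6]
wrist bowl [ 0.4898 -0.0701  0.0009] 0.68 [181.7 142.8]
side tab [ 0.6217 -0.02    0.2089] 0.76 [320.2 194.4]
side tab [0.6052 0.1587 0.1479] 0.67 [309.1 182.7]
side pivot [0.5893 0.059  0.1524] 0.97 [302.5 201.6]
side pivot [ 0.6233 -0.4137 -0.0011] 0.42 [330.8 461.8]
side mouth [ 0.6555 -0.0704  0.1716] 0.89 [339.6 225.4]
side dial_grip [0.6044 0.161  0.1448] 0.48 [308.7 183.5]
side bowl [ 0.7728 -0.2897  0.0018] 0.89 [418.6 385. ]
side bowl [ 0.4919 -0.0705 -0.0017] 0.77 [254.7 300.2]
```

View pics/w1.png

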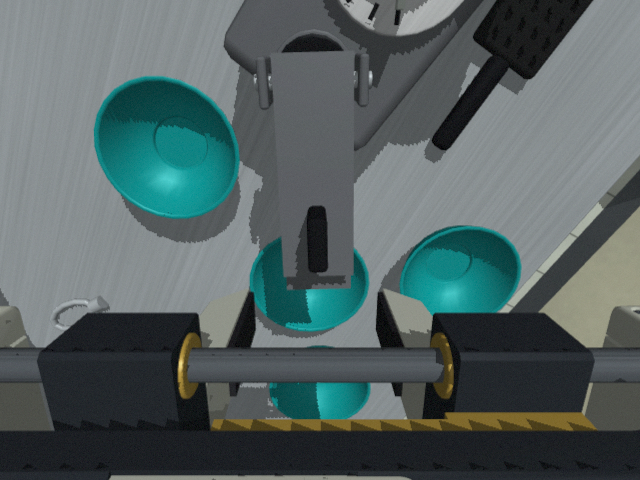

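The wrist view shows the tab midway between the jaws at (317,240), with the chute axis vertical in the picture from (313,60) to (318,283). The wanted bowl is at (168,147), clear of the chute. The networks agree with this. Next I descend.

```bash
sed -i 's/^PIV=.*/PIV=np.array([.5857,.0612,.155]); BOWL=np.array([.490,-.0694]); DIAL=np.array([.603,.1597,.146]); PSI=-.168/' h.py
python3 - <<'E'
from h import *
th,t=.48,-.168
print(tabp(th,t)); rows(line(tabp(th,t),ori(th,t),5))
E
```

```text
[ 0.62594003 -0.01609388  0.20933596]
"linear": [[0.07, 0.01, 0.43], [0.07, 0.01, 0.43], [0.07, 0.01, 0.44], [0.07, 0.01, 0.44], [0.07, 0.01, 0.44]] "dr": [[0.01, 0.01, -0.03], [0.01, 0.01, -0.03], [0.01, 0.01, -0.03], [0.01, 0.01, -0.03], [0.01, 0.01, -0.03]]
```

```bash
python3 -m inch '{"linear":[[0.07,0.01,0.43],[0.07,0.01,0.43],[0.07,0.01,0.44],[0.07,0.01,0.44],[0.07,0.01,0.44]],"dr":[[0,0,-0.03],[0,0,-0.03],[0,0,-0.03],[0,0,-0.03],[0,0,-0.03]],"claw":[100,100,100,100,100]}'
python3 -m inch '{"linear":[[0,0,0],[0,0,0],[0,0,0],[0,0,0],[0,0,0]],"dr":[[0,0,0],[0,0,0],[0,0,0],[0,0,0],[0,0,0]],"claw":[255,255,255,255,255]}' 30
python3 - <<'E'
from h import *
c=manip.camera('wrist'); cv2.imwrite('pics/w2.png',c['image']); print(manip.get_obs()['ft_force'],manip.get_obs()['finger_gap'])
E
```

```text
clock: 5.03
ee_pos: [0.626, -0.0159, 0.2085]
eef_rot: [0.516, 0.852, -0.043, 0.076]
ft_force: [0.9, -1.1, -0.2]
finger_gap: 0.0559
finger_force: 0.0
clock: 5.65
ee_pos: [0.6258, -0.0161, 0.2094]
eef_rot: [0.516, 0.852, -0.043, 0.076]
ft_force: [-2.5, -1.5, 2.5]
finger_gap: 0.0119
finger_force: 30.0
[-1.95440583 -1.29983725  1.86355775] 0.011814715058302887
```

View pics/w2.png

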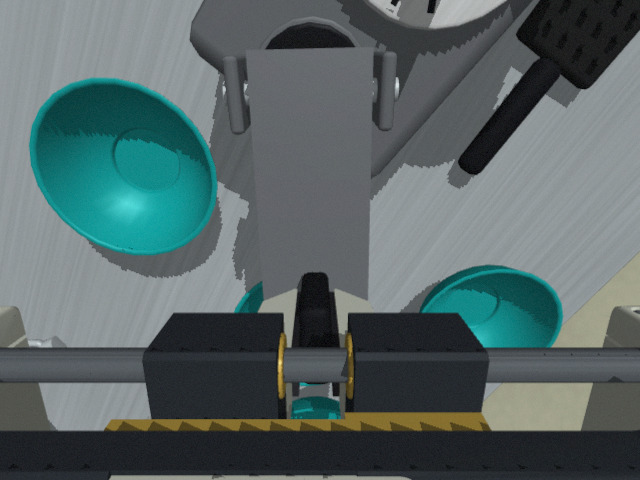

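The tab is held at (315,300) with an 11.9 mm gap, matching its 12 mm thickness. Next come the swivel arc and then the tilt arc.

Run:
```python
from h import *
th1=np.arctan2(BOWL[0]-PIV[0],-(BOWL[1]-PIV[1])); print(th1)
P=[(tabp(a,-.168),ori(a,-.168)) for a in np.linspace(.48,th1,16)]
rows(P)
P=[(tabp(th1,a),ori(th1,a)) for a in np.linspace(-.168,np.pi/6,11)]
print(); rows(P)
```

```text
-0.6323835927964236
"linear": [[0.01, -0.16, -0.0], [0.01, -0.16, -0.0], [0.01, -0.16, -0.0], [0.01, -0.16, -0.0], [0.01, -0.16, -0.0]] "dr": [[0.12, 0.0, 0.7], [0.12, -0.0, 0.7], [0.12, 0.0, 0.7], [0.12, 0.0, 0.7], [0.12, 0.0, 0.7]]
"linear": [[0.01, -0.16, -0.0], [0.01, -0.16, -0.0], [0.01, -0.16, -0.0], [0.01, -0.16, -0.0], [0.01, -0.16, -0.0]] "dr": [[0.12, 0.0, 0.7], [0.12, -0.0, 0.7], [0.12, -0.0, 0.7], [0.12, 0.0, 0.7], [0.12, 0.0, 0.7]]
"linear": [[0.01, -0.16, -0.0], [0.01, -0.16, -0.0], [0.01, -0.16, -0.0], [0.01, -0.16, -0.0], [0.01, -0.16, -0.0]] "dr": [[0.12, -0.0, 0.7], [0.12, 0.0, 0.7], [0.12, 0.0, 0.7], [0.12, 0.0, 0.7], [0.12, -0.0, 0.7]]

"linear": [[-0.06, -0.0, 0.17], [-0.06, 0.0, 0.17], [-0.06, 0.0, 0.17], [-0.06, -0.0, 0.17], [-0.06, -0.0, 0.17]] "dr": [[0.0, 0.66, -0.0], [-0.0, 0.66, 0.0], [0.0, 0.66, -0.0], [-0.0, 0.66, 0.0], [-0.0, 0.66, -0.0]]
"linear": [[-0.06, 0.0, 0.17], [-0.06, -0.0, 0.17], [-0.06, -0.0, 0.17], [-0.06, 0.0, 0.17], [-0.06, 0.0, 0.17]] "dr": [[0.0, 0.66, 0.0], [-0.0, 0.66, 0.0], [0.0, 0.66, 0.0], [0.0, 0.66, 0.0], [0.0, 0.66, -0.0]]
```

```bash
python3 -m inch '{"linear":[[0.01,-0.16,0],[0.01,-0.16,0],[0.01,-0.16,0],[0.01,-0.16,0],[0.01,-0.16,0]],"dr":[[0.12,0,0.7],[0.12,0,0.7],[0.12,0,0.7],[0.12,0,0.7],[0.12,0,0.7]],"claw":[255,255,255,255,255]}'
python3 -m inch '{"linear":[[0.01,-0.16,0],[0.01,-0.16,0],[0.01,-0.16,0],[0.01,-0.16,0],[0.01,-0.16,0]],"dr":[[0.12,0,0.7],[0.12,0,0.7],[0.12,0,0.7],[0.12,0,0.7],[0.12,0,0.7]],"claw":[255,255,255,255,255]}'
python3 -c "
from h import *
p,r=here(); M=r.as_matrix(); print(np.arctan2(M[1,1],M[0,1]), np.arctan2(p[0]-PIV[0],PIV[1]-p[1]),np.hypot(*(p-PIV)[:2]), manip.get_obs()['moment'])"
```

```text
clock: 6.32
ee_pos: [0.5951, -0.026, 0.2094]
eef_rot: [0.665, 0.742, -0.056, 0.067]
ft_force: [-1.1, -6.4, 4.7]
finger_gap: 0.012
finger_force: 30.0
clock: 6.95
ee_pos: [0.5629, -0.0242, 0.2094]
eef_rot: [0.791, 0.606, -0.067, 0.056]
ft_force: [-4.6, -11.9, 8.1]
finger_gap: 0.0121
finger_force: 30.0
-0.2632199847860245 -0.2612240725581059 0.08835413605381696 [-1.87136926  1.04098306  0.32793974]
```

```bash
python3 -m inch '{"linear":[[0.0,-0.16,0],[0.0,-0.16,0],[0.0,-0.16,0],[0.0,-0.16,0],[0.01,-0.17,0]],"dr":[[0.12,0,0.7],[0.12,0,0.7],[0.12,0,0.7],[0.12,0,0.7],[0.12,0,0.7]],"claw":[255,255,255,255,255]}'
python3 -c "
from h import *
p,r=here(); M=r.as_matrix(); print(np.arctan2(M[1,1],M[0,1]), np.arctan2(p[0]-PIV[0],PIV[1]-p[1]),np.hypot(*(p-PIV)[:2]), manip.get_obs()['moment'])
for n in ['top','side','wrist','top','side']:
    c=manip.camera(n)
    for t in ['tab','pivot','mouth','bowl']:
        for d in manip.place_of(t,c)[:3 if t=='bowl' else 1]:
            if t!='bowl' or np.hypot(*(np.array(d['point'])[:2]-BOWL))<.05: print(n,t,np.round(d['point'],4),round(d['p'],2))
"
```

```text
clock: 7.58
ee_pos: [0.5329, -0.0104, 0.2091]
eef_rot: [0.889, 0.449, -0.075, 0.042]
ft_force: [-6.9, -10.6, 10.1]
finger_gap: 0.0119
finger_force: 29.9
-0.6353451615849809 -0.6355956088670675 0.088979026862231 [-1.58560598  1.47893853  0.19591063]
top tab [ 0.5313 -0.0123  0.2093] 0.93
top mouth [ 0.4917 -0.0622  0.1704] 0.59
side tab [ 0.5309 -0.012   0.2118] 0.88
side pivot [0.5881 0.0612 0.156 ] 0.7
side mouth [ 0.4998 -0.0583  0.171 ] 0.65
side bowl [ 0.4923 -0.0702  0.0014] 0.71
wrist tab [ 0.5306 -0.0067  0.2053] 0.88
wrist pivot [0.5824 0.0605 0.1577] 0.57
top tab [ 0.5321 -0.0117  0.2068] 0.64
top mouth [ 0.4949 -0.0632  0.1718] 0.76
side tab [ 0.5301 -0.0118  0.2114] 0.75
side pivot [0.5857 0.0595 0.1558] 0.93
side mouth [ 0.4988 -0.0603  0.1709] 0.73
side bowl [ 0.4924 -0.0715 -0.0036] 0.58
```

```bash
python3 -m inch '{"linear":[[-0.06,0,0.17],[-0.06,0,0.17],[-0.06,0,0.17],[-0.06,0,0.17],[-0.06,0,0.17]],"dr":[[0,0.66,0],[0,0.66,0],[0,0.66,0],[0,0.66,0],[0,0.66,0]],"claw":[255,255,255,255,255]}'
python3 -c "
from h import *
o=manip.get_obs();p,r=here(); M=r.as_matrix(); print(np.arctan2(M[1,1],M[0,1]), 'tilt',np.arcsin(M[2,0]), np.hypot(*(p-PIV)[:2]), o['moment'],o['joint_pos'])
t=np.arcsin(M[2,0]);print('expected',tabp(-.63,t),p)
"
```

```text
clock: 9.45
ee_pos: [0.525, -0.021, 0.1748]
eef_rot: [0.888, 0.451, 0.079, -0.037]
ft_force: [-11.5, -10.3, 9.0]
finger_gap: 0.0118
finger_force: 30.0
-0.6319306896899403 tilt 0.17509014095100814 0.10220975689310464 [-1.26546594  1.89421245  0.27992117] [-0.27957489  0.36799971  1.7128412   0.19263285  1.00232663  0.25261234]
expected [ 0.5265845  -0.01987846  0.17685502] [ 0.52500764 -0.02103911  0.1747987 ]
```

```bash
python3 -m inch '{"linear":[[-0.05,0,0.17],[-0.05,0,0.17],[-0.05,0,0.17],[-0.05,0,0.17],[-0.05,0,0.17]],"dr":[[0,0.66,0],[0,0.66,0],[0,0.66,0],[0,0.66,0],[0,0.66,0]],"claw":[255,255,255,255,255]}'
python3 -c "
from h import *
o=manip.get_obs();p,r=here(); M=r.as_matrix(); t=np.arcsin(M[2,0]);print(np.arctan2(M[1,1],M[0,1]), 'tilt',t, o['moment'],o['joint_pos'])
print('expected',tabp(-.63,t),p)
from scipy.optimize import minimize_scalar
for n in ['top','side','wrist','top','side']:
    c=manip.camera(n)
    if n=='side': cv2.imwrite('pics/s3.png',c['image'])
    for t in ['tab','pivot','mouth','bowl']:
        for d in manip.place_of(t,c)[:3 if t=='bowl' else 1]:
            if t!='bowl' or np.hypot(*(np.array(d['point'])[:2]-BOWL))<.05: print(n,t,np.round(d['point'],4),round(d['p'],2))
"
```

```text
clock: 10.07
ee_pos: [0.5254, -0.0207, 0.1376]
eef_rot: [0.862, 0.438, 0.23, -0.113]
ft_force: [-17.1, -17.2, 0.3]
finger_gap: 0.0119
finger_force: 30.0
-0.6321375593697249 tilt 0.5191911230238417 [-2.19679278  2.62936899  0.58567901] [-0.47693763  0.4105048   1.89804642  0.69488142  0.8698536  -0.31509128]
expected [ 0.52570626 -0.02108299  0.1417237 ] [ 0.52537719 -0.02074415  0.13764509]
top tab [ 0.5273 -0.0239  0.1374] 0.97
top pivot [0.5821 0.0649 0.1542] 0.59
side tab [ 0.5249 -0.0237  0.1359] 0.88
side pivot [0.5869 0.0611 0.1546] 0.59
side mouth [ 0.5144 -0.0379  0.0664] 0.85
side bowl [ 0.4923 -0.0683 -0.0017] 0.83
wrist tab [ 0.5246 -0.0175  0.1339] 0.73
wrist pivot [0.5858 0.0615 0.1577] 0.63
wrist bowl [ 0.4913 -0.0687  0.0005] 0.69
top tab [ 0.5239 -0.0256  0.1333] 0.77
top pivot [0.5835 0.061  0.1561] 0.67
top mouth [0.6009 0.1598 0.1449] 0.2
side tab [ 0.524  -0.0251  0.1366] 0.82
side pivot [0.5851 0.0619 0.1585] 0.65
side mouth [ 0.5149 -0.0361  0.0667] 0.68
side bowl [ 0.4932 -0.0695  0.0007] 0.92
```

```bash
python3 -m inch '{"linear":[[0.01,0,-0.06],[0.01,0,-0.06],[0,0,0],[0,0,0],[0,0,0]],"dr":[[0,0,0],[0,0,0],[0,0,0],[0,0,0],[0,0,0]],"claw":[255,255,255,255,255]}'
python3 -c "
from h import *
o=manip.get_obs();p,r=here(); M=r.as_matrix(); t=np.arcsin(M[2,0]);print(np.arctan2(M[1,1],M[0,1]), 'tilt',t, o['moment'])
for n in ['top','side','top','side','side']:
    c=manip.camera(n)
    if n=='side': cv2.imwrite('pics/s3.png',cv2.resize(c['image'][150:350,200:460],None,fx=3,fy=3,interpolation=cv2.INTER_CUBIC))
    for t in ['tab','mouth']:
        for d in manip.place_of(t,c)[:1]:
            q=np.array(d['point'])-PIV; L=np.array([.095,.039] if t=='tab' else [.15,-.009]); print(n,t,np.round(d['point'],4),round(d['p'],2),'th %.3f'%np.arctan2(q[0],-q[1]),'tilt %.3f'%(np.arctan2(L[1],L[0])-np.arctan2(q[2],np.hypot(q[0],q[1]))))
"
```

```text
clock: 11.95
ee_pos: [0.5248, -0.0206, 0.1418]
eef_rot: [0.862, 0.438, 0.23, -0.114]
ft_force: [-6.1, -8.6, -6.8]
finger_gap: 0.0115
finger_force: 30.0
-0.6318324808652186 tilt 0.5185699561193247 [-2.10590072  1.80461173  0.10944558]
top tab [ 0.5276 -0.0258  0.1373] 0.97 th -0.589 tilt 0.557
side tab [ 0.5254 -0.0267  0.1421] 0.76 th -0.601 tilt 0.510
side mouth [ 0.5118 -0.0392  0.0686] 0.87 th -0.635 tilt 0.546
top tab [ 0.5243 -0.0275  0.1392] 0.69 th -0.605 tilt 0.535
top mouth [ 4.321e-01 -3.567e-01 -2.000e-04] 0.52 th -0.352 tilt 0.275
side tab [ 0.5211 -0.0238  0.1408] 0.57 th -0.650 tilt 0.522
side mouth [ 0.5115 -0.0398  0.0722] 0.69 th -0.634 tilt 0.524
side tab [ 0.5256 -0.0245  0.1434] 0.85 th -0.612 tilt 0.500
side mouth [ 0.5109 -0.0412  0.0705] 0.8 th -0.631 tilt 0.528
```

View pics/s3.png

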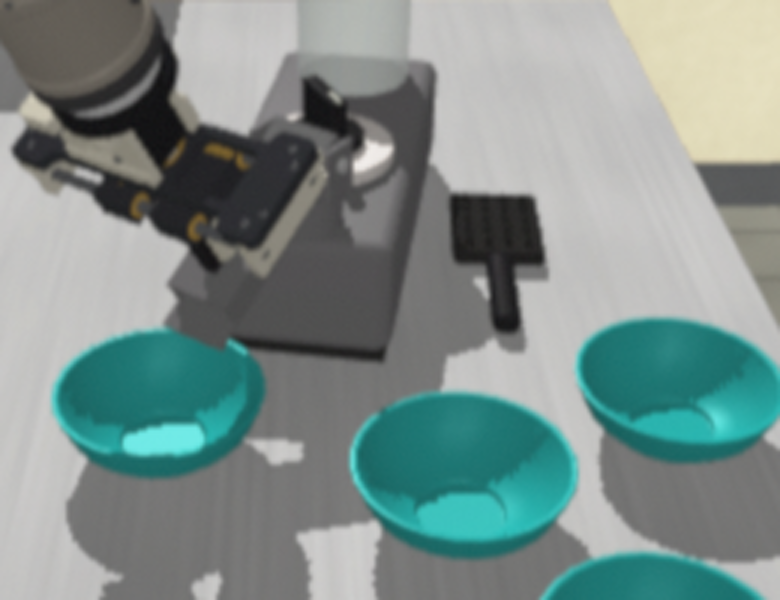

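The chute's mouth is over the near side of the wanted bowl (crop (205,325)), and the tilt estimates average about 0.525. I release and retreat along the tool axis.

```bash
python3 -m inch '{"linear":[[0,0,0],[0,0,0],[0,0,0],[0,0,-0.3],[0,0,-0.7]],"dr":[[0,0,0],[0,0,0],[0,0,0],[0,0,0],[0,0,0]],"claw":[130,100,100,100,100]}'
python3 -m inch '{"linear":[[0,0,-0.8],[0,0,-0.8],[0,0,-0.8],[0,0,0],[0,0,0]],"dr":[[0,0,0],[0,0,0],[0,0,0],[0,0,0],[0,0,0]],"claw":[100,100,100,100,100]}'
python3 -c "
from h import *
B=[];A=[]
for n in ['top','side','wrist','top','side','wrist']:
    c=manip.camera(n)
    if n=='wrist': cv2.imwrite('pics/w4.png',c['image'])
    for t in ['tab','mouth','pivot','bowl']:
        for d in manip.place_of(t,c)[:3 if t=='bowl' else 1]:
            q=np.array(d['point'])-PIV
            if t in('pivot','bowl'):
                if t=='pivot' or np.hypot(*(np.array(d['point'])[:2]-BOWL))<.05: print(n,t,np.round(d['point'],4),round(d['p'],2))
                continue
            L=np.array([.095,.039] if t=='tab' else [.15,-.009]); print(n,t,np.round(d['point'],4),round(d['p'],2),'th %.3f'%np.arctan2(q[0],-q[1]),'tilt %.3f'%(np.arctan2(L[1],L[0])-np.arctan2(q[2],np.hypot(q[0],q[1]))))
"
```

```text
clock: 13.32
ee_pos: [0.5138, -0.0351, 0.1785]
eef_rot: [0.861, 0.438, 0.231, -0.115]
ft_force: [0.7, -0.4, 0.0]
finger_gap: 0.0548
finger_force: 0.0
clock: 13.95
ee_pos: [0.4854, -0.0735, 0.2611]
eef_rot: [0.861, 0.437, 0.232, -0.115]
ft_force: [0.6, -0.9, -0.4]
finger_gap: 0.0559
finger_force: 0.0
top tab [ 0.5255 -0.0221  0.1346] 0.85 th -0.626 tilt 0.585
top mouth [ 0.5097 -0.0416  0.0714] 0.68 th -0.637 tilt 0.519
top pivot [0.581  0.0652 0.1572] 0.75
side tab [ 0.523  -0.0269  0.1427] 0.82 th -0.619 tilt 0.503
side mouth [ 0.5105 -0.0387  0.0719] 0.66 th -0.645 tilt 0.527
side pivot [0.5869 0.0594 0.1574] 0.77
side bowl [ 0.4903 -0.069   0.0017] 0.92
wrist tab [ 0.5242 -0.018   0.139 ] 0.79 th -0.660 tilt 0.548
wrist mouth [ 0.5108 -0.0376  0.0724] 0.95 th -0.649 tilt 0.528
wrist pivot [0.5828 0.0603 0.1552] 0.59
wrist bowl [ 0.4886 -0.0677  0.0022] 0.73
top tab [ 0.5235 -0.0249  0.1396] 0.61 th -0.626 tilt 0.534
top mouth [ 0.5087 -0.0411  0.0731] 0.6 th -0.645 tilt 0.509
top pivot [0.5837 0.0642 0.1556] 0.83
top bowl [ 0.4944 -0.0681 -0.0017] 0.81
side tab [ 0.524  -0.026   0.1408] 0.69 th -0.616 tilt 0.522
side mouth [ 0.511  -0.0385  0.0717] 0.64 th -0.643 tilt 0.529
side pivot [0.5868 0.0609 0.1555] 0.97
side bowl [ 0.4916 -0.0677 -0.002 ] 0.77
wrist tab [ 0.5219 -0.0212  0.1367] 0.67 th -0.659 tilt 0.563
wrist mouth [ 0.5139 -0.0366  0.0691] 0.58 th -0.633 tilt 0.556
wrist pivot [0.5855 0.0622 0.159 ] 0.57
wrist bowl [ 0.4899 -0.0655  0.0007] 0.96
```

View pics/w4.png

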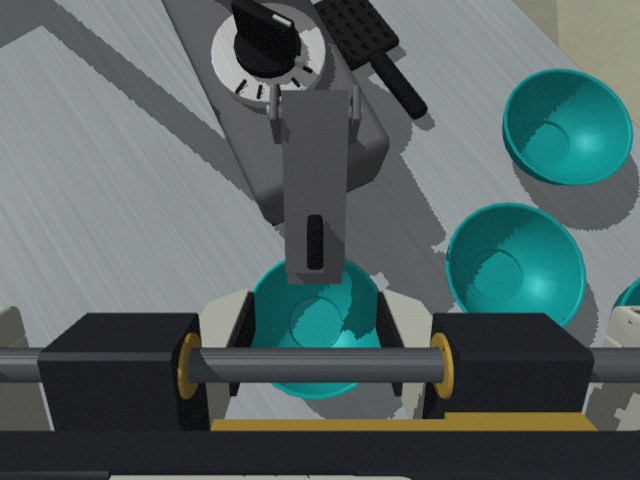

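The chute axis (x≈315) points at the bowl's centre (x≈317), and the bowl has not shifted. The tilt is about 0.53. Next is the dial.

Run:
```python
from h import *
rows(line(DIAL+[0,0,.1],ori(.433,0),15))
```

```text
"linear": [[0.36, -0.07, 0.24], [0.37, -0.04, 0.23], [0.38, -0.01, 0.21], [0.39, 0.02, 0.2], [0.39, 0.05, 0.19]] "dr": [[0.18, -0.3, -0.66], [0.18, -0.3, -0.66], [0.18, -0.3, -0.66], [0.18, -0.3, -0.66], [0.18, -0.3, -0.66]]
"linear": [[0.39, 0.08, 0.18], [0.39, 0.11, 0.16], [0.39, 0.14, 0.15], [0.38, 0.17, 0.13], [0.37, 0.2, 0.12]] "dr": [[0.18, -0.3, -0.66], [0.18, -0.3, -0.66], [0.18, -0.3, -0.66], [0.18, -0.3, -0.66], [0.18, -0.3, -0.66]]
"linear": [[0.36, 0.22, 0.1], [0.35, 0.25, 0.09], [0.33, 0.28, 0.07], [0.31, 0.3, 0.06], [0.29, 0.32, 0.04]] "dr": [[0.18, -0.3, -0.66], [0.18, -0.3, -0.66], [0.18, -0.3, -0.66], [0.18, -0.3, -0.66], [0.18, -0.3, -0.66]]
```

```bash
python3 -m inch '{"linear":[[0.36,-0.07,0.24],[0.37,-0.04,0.23],[0.38,-0.01,0.21],[0.39,0.02,0.2],[0.39,0.05,0.19]],"dr":[[0.18,-0.3,-0.66],[0.18,-0.3,-0.66],[0.18,-0.3,-0.66],[0.18,-0.3,-0.66],[0.18,-0.3,-0.66]],"claw":[100,100,100,100,100]}'
python3 -m inch '{"linear":[[0.39,0.08,0.18],[0.39,0.11,0.16],[0.39,0.14,0.15],[0.38,0.17,0.13],[0.37,0.2,0.12]],"dr":[[0.18,-0.3,-0.66],[0.18,-0.3,-0.66],[0.18,-0.3,-0.66],[0.18,-0.3,-0.66],[0.18,-0.3,-0.66]],"claw":[100,100,100,100,100]}'
python3 -m inch '{"linear":[[0.36,0.22,0.1],[0.35,0.25,0.09],[0.33,0.28,0.07],[0.31,0.3,0.06],[0.29,0.32,0.04]],"dr":[[0.18,-0.3,-0.66],[0.18,-0.3,-0.66],[0.18,-0.3,-0.66],[0.18,-0.3,-0.66],[0.18,-0.3,-0.66]],"claw":[100,100,100,100,100]}'
python3 - <<'E'
from h import *
D=[]
for n in ['wrist','wrist','top','side','wrist']:
    c=manip.camera(n)
    if n=='wrist': cv2.imwrite('pics/w5.png',c['image'])
    for d in manip.place_of('dial_grip',c)[:1]: print(n,np.round(d['point'],4),d['p'],proj(c,d['point']))
print(manip.get_obs()['joint_pos'],proj(c,here()[0]))
rows(line(DIAL+[0,0,.001],ori(.433,0),5))
E
```

```text
clock: 16.08
ee_pos: [0.5256, 0.0046, 0.2563]
eef_rot: [0.782, 0.598, 0.159, -0.078]
ft_force: [0.3, 0.3, -0.6]
finger_gap: 0.0557
finger_force: 0.0
clock: 16.7
ee_pos: [0.5651, 0.0825, 0.2511]
eef_rot: [0.673, 0.734, 0.08, -0.04]
ft_force: [0.0, 0.1, 0.2]
finger_gap: 0.056
finger_force: 0.0
clock: 17.32
ee_pos: [0.6044, 0.1602, 0.2456]
eef_rot: [0.539, 0.843, -0.001, 0.001]
ft_force: [1.0, -0.1, 0.1]
finger_gap: 0.0559
finger_force: 0.0
wrist [0.5999 0.161  0.1457] 0.66 [309.8 249.6]
wrist [0.6017 0.1597 0.1477] 0.92 [310.5 255.6]
top [0.6029 0.1616 0.1491] 0.59 [204.2 261.4]
side [0.6015 0.1578 0.1464] 0.76 [307.5 183.5]
wrist [0.6001 0.1586 0.1448] 0.71 [309.8 250.6]
[ 0.13525593  0.52841748  1.22546704 -0.00155478  1.38746088 -0.29402648] [315.3 332.9]
"linear": [[0.01, -0.0, 0.5], [0.01, -0.0, 0.5], [0.01, -0.0, 0.5], [0.01, -0.0, 0.5], [0.01, -0.0, 0.5]] "dr": [[-0.0, 0.0, -0.01], [-0.0, 0.0, -0.01], [-0.0, 0.0, -0.01], [-0.0, 0.0, -0.01], [-0.0, 0.0, -0.01]]
```

View pics/w5.png

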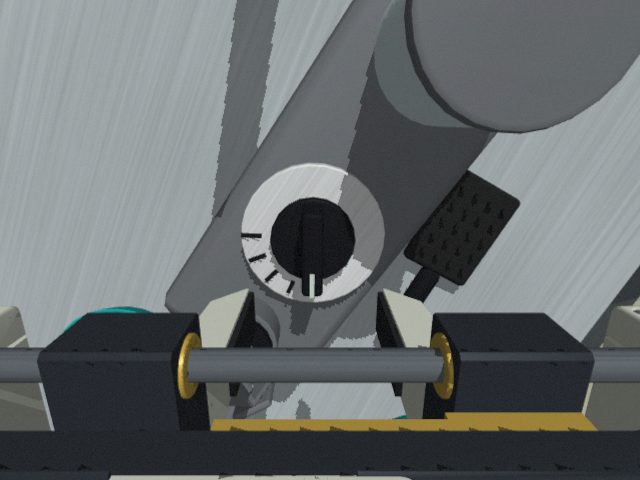

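The bar lies straight between the jaws, with its white pointer end at (312,285). The click ribs run clockwise at (291,287), (271,275), (257,258) and (251,236). I descend and pinch.

```bash
sed -i 's/DIAL=np.array([^)]*)/DIAL=np.array([.602,.1598,.146])/' h.py
python3 - <<'E'
from h import *
rows(line(DIAL+[0,0,.001],ori(.433,0),5)[:2])
E
python3 -m inch '{"linear":[[0.01,-0.01,0.5],[0.01,-0.01,0.5],[0.01,-0.01,0.5],[0.01,-0.01,0.5],[0.01,-0.01,0.45]],"dr":[[0,0,0],[0,0,0],[0,0,0],[0,0,0],[0,0,0]],"claw":[100,100,100,100,100]}'
python3 -m inch '{"linear":[[0,0,0],[0,0,0],[0,0,0],[0,0,0],[0,0,0]],"dr":[[0,0,0],[0,0,0],[0,0,0],[0,0,0],[0,0,0]],"claw":[255,255,255,255,255]}' 35
```

```text
"linear": [[0.01, -0.01, 0.5]] "dr": [[-0.0, 0.0, -0.01]]
clock: 18.45
ee_pos: [0.6015, 0.16, 0.1473]
eef_rot: [0.54, 0.842, -0.001, 0.0]
ft_force: [-0.2, -0.1, -0.7]
finger_gap: 0.0558
finger_force: 0.0
clock: 19.08
ee_pos: [0.6011, 0.1602, 0.1484]
eef_rot: [0.54, 0.842, -0.001, 0.0]
ft_force: [-2.9, -1.0, 1.6]
finger_gap: 0.0137
finger_force: 35.0
```

```bash
python3 -m inch '{"linear":[[0,0,0],[0,0,0],[0,0,0],[0,0,0],[0,0,0]],"dr":[[0,0,0.76],[0,0,0.76],[0,0,0.76],[0,0,0.76],[0,0,0.76]],"claw":[255,255,255,255,255]}'
python3 -m inch '{"linear":[[0,0,0],[0,0,0],[0,0,0],[0,0,0],[0,0,0]],"dr":[[0,0,0.76],[0,0,0.76],[0,0,0.76],[0,0,0.76],[0,0,0.76]],"claw":[255,255,255,255,255]}'
python3 -m inch '{"linear":[[0,0,0],[0,0,0],[0,0,0],[0,0,0],[0,0,0]],"dr":[[0,0,0.76],[0,0,0.76],[0,0,0.76],[0,0,0.76],[0,0,0.76]],"claw":[255,255,255,255,255]}'
python3 - <<'E'
from h import *
p,r=here(); M=r.as_matrix(); o=manip.get_obs(); print('turned',.433-np.arctan2(M[1,1],M[0,1]),o['moment'],o['ft_force'],o['joint_pos'])
for n in ['wrist','top']:
    c=manip.camera(n); cv2.imwrite(f'pics/{n}6.png',c['image'])
i=cv2.imread('pics/top6.png')[200:330,150:380]; j=cv2.imread('pics/wrist6.png')
i=cv2.resize(i,(600,339),interpolation=cv2.INTER_CUBIC); j=cv2.resize(j[150:420,150:490],(330,262))
o=np.zeros((601,600,3),'uint8'); o[:339]=i; o[339:,:330]=j; cv2.imwrite('pics/f6.png',o[:600])
E
```

```text
clock: 19.7
ee_pos: [0.6018, 0.1603, 0.1484]
eef_rot: [0.696, 0.718, -0.0, 0.001]
ft_force: [-0.9, -1.7, 1.0]
finger_gap: 0.0139
finger_force: 35.0
clock: 20.32
ee_pos: [0.6024, 0.1602, 0.1484]
eef_rot: [0.824, 0.566, 0.0, 0.001]
ft_force: [2.2, -1.1, -0.1]
finger_gap: 0.0139
finger_force: 35.0
clock: 20.95
ee_pos: [0.603, 0.1598, 0.1484]
eef_rot: [0.92, 0.392, 0.001, 0.002]
ft_force: [4.7, -3.7, -1.2]
finger_gap: 0.0137
finger_force: 35.0
turned 1.1985372638933738 [-0.49637221 -0.4049518   0.14051608] [ 4.74593221 -3.71133773 -1.22264624] [ 0.13767399  0.60402154  1.37095693 -0.00313773  1.16328822  0.90444822]
```

View pics/f6.png

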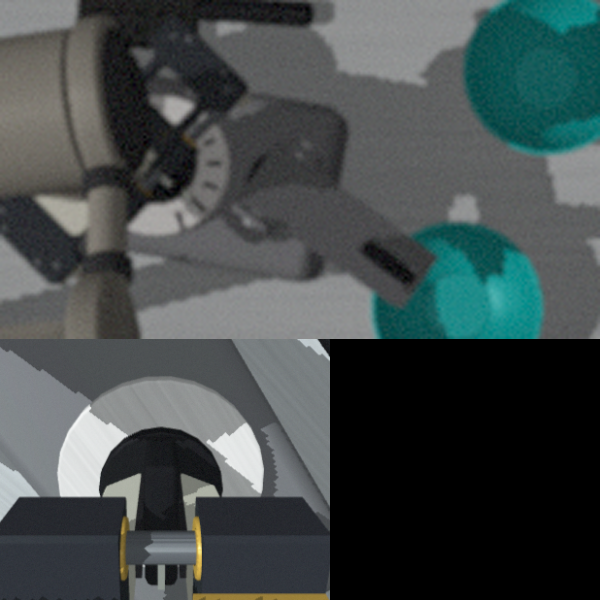

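View pics/wrist6.png

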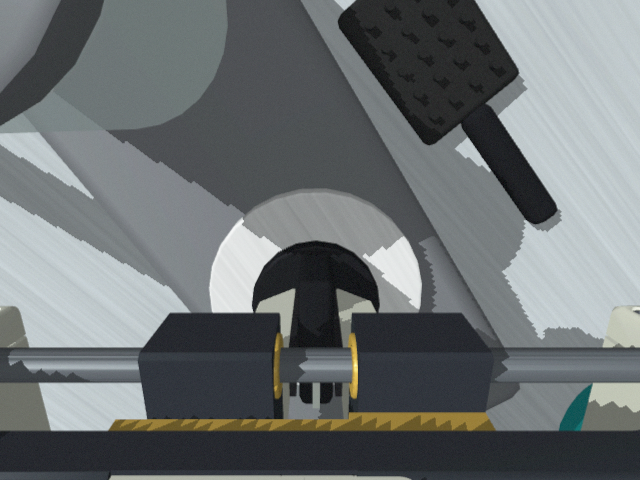

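The bar turned with the jaws: it is still vertical between the pads, with its white pointer at (316,395). The turn is 1.20 rad, and the 0.14 N m moment fits the spring at the third click. The chute still points at the bowl. I let it settle once more, then hand in.

```bash
python3 -m inch '{"linear":[[0,0,0],[0,0,0],[0,0,0],[0,0,0],[0,0,0]],"dr":[[0,0,0],[0,0,0],[0,0,0],[0,0,0],[0,0,0]],"claw":[255,255,255,255,255]}'
python3 - <<'E'
from h import *
p,r=here(); M=r.as_matrix(); o=manip.get_obs(); t=.433-np.arctan2(M[1,1],M[0,1]); print('turned',t,o['moment'],o['finger_gap'])
c=manip.camera('side')
for n in ['mouth','bowl','tag_clip','canister','brush']: print(n,[np.round(d['point'],3) for d in manip.place_of(n,c)[:3]])
if abs(t-1.2)<.03: print(manip.sign_off())
E
```

```text
clock: 21.68
ee_pos: [0.603, 0.1598, 0.1484]
eef_rot: [0.919, 0.393, 0.001, 0.002]
ft_force: [4.4, -2.2, -0.7]
finger_gap: 0.0138
finger_force: 35.0
turned 1.1951289958147013 [-0.54314423 -0.48179766  0.11492221] 0.013813884001315481
mouth [array([ 0.513, -0.038,  0.07 ])]
bowl [array([ 0.49 , -0.067,  0.   ]), array([ 0.682, -0.149,  0.   ]), array([ 0.836, -0.062, -0.   ])]
tag_clip [array([ 0.435, -0.358, -0.001]), array([ 0.491, -0.067, -0.001])]
canister [array([ 0.627, -0.413, -0.002])]
brush [array([ 0.742,  0.152, -0.   ])]
the job is handed in; nothing more can be done
None
```

I handed the job in at about 22 s: the chute points at the nearest bowl, tipped about 30° down, the dial is held at the third click (measured turn 1.195 rad), and the bowl, brush, tag clip and canister have not measurably moved.

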